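# Battery pack against a sprung contact plate, display set for reading

### The job

Get the bench tester ready for use: raise its stiff flip-up display to about 105 degrees open (leaning back 15 degrees past upright), and load the black battery pack into the bay with its brass contacts towards the sprung contact plate, pressing that plate back with the pack so that the pack goes flat down onto the bay floor, held between the plate and the front stop. Leave the wood block, the roll of tape and the spray can where they stand.

Things in the scene. Friction and masses are not known exactly. Their poses are not given: they have to be found in the camera images.
- tester: Grey tester, 190 (x) x 170 (y), fixed. Origin: centre of underside; x points from front to rear, z up. Deck top 26 mm up; in it an open-topped battery bay 54 wide (y +-27 mm), floor 12 mm up, so stop and side walls rise only 14 mm. Front stop's inner face at x -70 mm; sprung contact plate at the bay's rear. Rear housing (x +56 to +95) 62 high. The closed display covers the bay.
- bay_seat (a point): The point on the bay floor (12 mm up, at x -20 mm, y 0 of the tester) where the centre of the pack's underside comes to lie when the pack is loaded; axes as the tester's.
- contact_plate (a joint): Travel (m) of the upright steel contact plate, 48 wide, 8 thick, top 58 mm above the worktop; slides along tester +x on a spring: 0 at rest (face at tester x +10 mm, only 80 mm from the stop), 0.036 fully back. Needs 4 N to start, 8 N at 0.020, 11 N fully back; springs forward at once when released. With the 100 mm pack loaded it reads about 0.020.
- display_panel (a joint): Opening angle (rad) of the black display panel: 0 closed (level over the bay, screen down), 1.57 upright, 2.5 the end of its range; the target is 1.83 (105 degrees). Stiff hinge: it stays wherever it is left; takes about 4 N at the bail.
- display_hinge (a point): Centre of the display's hinge axis, 72 mm above the worktop at tester x +82 mm; the axis runs along the tester's y. The panel is 128 wide, 14 thick, and reaches from 6 to 100 mm from the hinge axis.
- bail (a point): Middle of the wire bail (U-shaped handle of 10 mm round rod) on the display's free edge, 145 mm from the hinge axis; the rod runs along the tester's y, straight for 94 mm, with 40 mm of open space between rod and panel for a finger. At display angle a it is 145*cos(a) mm to the front of the hinge axis and 145*sin(a) mm above it.
- battery_pack: Black battery pack, a block 100 long (x) x 46 wide (y) x 40 high, about 0.25 kg, lying flat. Origin: centre of its underside. Its +x end carries two brass contact strips; the -x end has ribbed sides. It must lie in the bay with its x axis along the tester's x.
- pack_nose (a point): Middle of the pack's contact (+x) end face, 50 mm from its centre and 20 mm above its underside.
- wood_block: Brown wooden block 40 (x) x 85 (y) x 34 high, loose; a bystander. Origin: centre of its underside.
- masking_tape: Roll of paper tape lying flat, 68 across, 24 high, loose; a bystander. Origin: centre of its underside.
- spray_can: Spray can 53 across, 172 high, standing loose beside the tester; a bystander. Origin: centre of its underside.

How it is judged (in metres and radians):
At the end, for the whole second after the job is handed in: The pack lies released and still, flat on the bay floor (within 3.5 mm, 3.4 degrees), brass end to the rear, within 6 mm of its seat lengthwise and 7 mm sideways, holding the contact plate 15 to 26 mm back; the display rests between 1.68 and 1.98 rad (105 degrees, give or take 8.5) (x of battery_pack in the frame of tester between -0.026 and -0.014 m and y of battery_pack in the frame of tester between -0.007 and 0.007 m and z of battery_pack in the frame of tester below 0.0155 m and angle between battery_pack's own z axis and vertical below 0.06 rad and angle between the x axis of battery_pack and the x axis of tester, either way round below 0.15 rad and x of pack_nose in the frame of tester above 0.022 m and value of joint contact_plate between 0.015 and 0.026 m and value of joint display_panel between 1.68 and 1.98 rad and linear speed of battery_pack below 0.01 m/s and velocity of joint display_panel between -0.05 and 0.05 rad/s); the robot touches nothing.
It fails at once if the wood block, roll of tape or spray can is shifted more than 30 mm or the can is tipped over (distance of any of wood_block, masking_tape, spray_can from where it was at the start of the episode above 0.03 m or angle between spray_can's own z axis and vertical above 0.5 rad).
It also fails if it takes over 64 s, if anything falls off the work surface, if the arm or the gripper's body presses on something with over 40 N, if the wrist force passes 120 N, or if a joint passes its speed limit or range.

### The arm

A 6-joint arm with a two-finger parallel gripper is mounted at the origin on a cart in front of the work surface, level with it; the furniture and walls round the work are solid. World frame = base frame: x ahead of the robot, y to its left, z up, the work surface at z = 0. Lengths are in m, angles in degrees, forces in N, time in s.
With the tool pointing down it reaches from about 0.35 to 0.975 m from the base axis. Payload 4.9 kg.
Tool frame: the origin (TCP) lies between the finger pads; the fingertips stand 17 mm ahead of it and the grasp point (between the pads) lies 2 mm behind it (env.finger_overhang is the distance from the TCP to the fingertips, in m); y points along the fingers, x is the direction in which the jaws open and shut, and the axes are right-handed (so a half turn about y gives the same grasp; the last joint's range is limited). The gripper opens to 85 mm and grips with 20 to 120 N. Pads are 22 mm wide; open, the fingers measure 114 mm over their backs; the gripper's body (76 mm by 85 mm) begins 54 mm behind the grasp point. The pads swing forward as they close: fully open they stand 13 mm farther back than shut.
Start: joints at [-79.584, 3.019, 92.412, -0, 84.569, -6.818], TCP at [0.185, -0.597, 0.248] pointing down, gripper open.
Joint ranges: [-172.51, 172.51], [-57.92, 126.97], [3.15, 148.05], [-58.71, 238.71], [5.1, 150.11], [-179.66, 179.66]. Speed limits (degrees/s): [147.25, 147.25, 180, 180, 180, 180].

### API

Orientations are given as a 3x3 rotation matrix whose columns are the frame's x, y, z axes.
In Python, from station import env, snapshot, finder gives the robot as it stands.
- The arm moves only by the tool carry_out, never from a script. Its argument "targets" is a list of rows, each a list of 5 numbers: the shift along the tool's x, y, z in units of 50 mm (1.0 is 50 mm), then the turn about the tool's y in units of 8 degrees (1.0 is 8 degrees), then the finger opening in mm, from 0 to 85.4. In form: [[tx, ty, tz, turn, grip], ...]. A call has exactly 10 rows; each row is the pose to reach, as a shift and turn from the pose measured when the call began, along the tool's axes at that moment; what a row does not reach only later rows make up. A row lasts 1/8 s, in which the tool goes at most 62.5 mm and 10.7 degrees, less where a joint would pass 70% of its speed; a pose out of reach is approached as far as the arm can. A call with a gripper value outside its range is refused whole. The fingers move at their own pace and stop on an object; "force" is the grip in N (left out, the last holds). Time passes only in rows, so rows that repeat a pose let the fingers close, or fill a call up. It gives the time, the measured TCP pose, the force and the opening at its end, in the units of the state.
- env.get_obs(): the state, without advancing time (a new reading comes with each control period).
- snapshot(name): name is "scene" or "side" or "wrist"; returns a dict with "frame" (480x640x3 uint8, red, green, blue), "fx", "fy", "cx", "cy" (pixels), "pose" (4x4, takes a point from camera to world coordinates); the wrist camera has in their place "T_tool_cam" (4x4, takes a point from camera to tool coordinates, whose origin is the TCP and whose axes are the tool frame's). Camera axes: x right, y up, looking along -z (the intrinsics and any distortion apply to the point x, -y, -z); pixel columns grow to the right and rows downward; lengths in m; the calibration is good to about 2 mm. A picture is of the moment at which its call begins: read the wrist's pose just before it. There is no depth.
- env.finish_job(): hands the job in, once; it reports no verdict.
Trained networks look in a picture, given as the dict that the camera call returned (one of the last four; its "shot" number tells which), for a name from the list of things; names that differ only in an ending like _2 or _b are one class to them, and where a whole thing is asked for, a point or a joint stands for the part that bears it (a point fixed in the world has none). Each returns a list of dicts, best first, with "p" (0 to 1); they miss things now and then, are a little off and sometimes report something else, mostly with a low value. They report only what shows in the picture. A call takes as long as a camera call.
- finder.search_frame(picture, query): "xy" ([column, row] in pixels, amid what is visible of it).
The state is a dict: "time_s": time; "joint_pos": joint angles; "dq": joint speeds; "tau": joint torques, N m; "tcp_pos": TCP position; "eef_rot": TCP orientation; "ft_force": force on the tool from outside, world axes, zero at the start; "wrist_torque": the same for the moment, N m; "gripper_width": opening from 0.0 (shut) to 1.0 (fully open).
Only numpy, scipy, OpenCV 4.12 (cv2) and the standard library are available. Lean on these libraries where they do the work, as an engineer would, in place of code of your own. Each camera call takes 0.05 s, during which the arm holds its last target.

## Working session

There is one attempt and no reset: what is moved stays moved. The work goes in short steps, Python scripts to look and compute and a tool call to move; the robot and the scene stay as the last step left them, time stands still between calls to the robot, and variables do not carry over. Pictures are saved under pics/ and viewed, and the job is handed in when it is done.

Besides the shell and the picture viewer there is one more tool, called after "Request:" as name(argument=value, ...) on one line, values as JSON. carry_out: Moves the arm, as the interface text tells. Its arguments: {"type":"object","properties":{"targets":{"type":"array","items":{"type":"array","items":{"type":"number"}}},"force":{"type":"number"}},"required":["targets"]}

```bash
ls; mkdir -p pics; cat > h.py <<'E'
import numpy as np, cv2
from station import env, snapshot, finder
def save(s,name): cv2.imwrite(f'pics/{name}.png', cv2.cvtColor(s['frame'],cv2.COLOR_RGB2BGR))
def camT(s,obs=None):
    if 'pose' in s: return np.array(s['pose'])
    T=np.eye(4);T[:3,:3]=obs['eef_rot'];T[:3,3]=obs['tcp_pos'];return T@np.array(s['T_tool_cam'])
def ray(s,xy,obs=None):
    T=camT(s,obs);d=np.array([(xy[0]-s['cx'])/s['fx'],-(xy[1]-s['cy'])/s['fy'],-1.]);return T[:3,3],T[:3,:3]@d
def at_z(s,xy,z,obs=None):
    o,d=ray(s,xy,obs);return o+d*(z-o[2])/d[2]
def proj(s,P,obs=None):
    T=camT(s,obs);p=(np.array(P)-T[:3,3])@T[:3,:3]
    return np.stack([s['cx']+s['fx']*p[...,0]/-p[...,2], s['cy']-s['fy']*p[...,1]/-p[...,2]],-1)
E
python3 - <<'E'
from h import *
o=env.get_obs();print(o)
for n in ['scene','side','wrist']:
    s=snapshot(n);save(s,n+'0');print(n,{k:v for k,v in s.items() if k!='frame'})
    for q in ['tester','battery_pack','pack_nose','bail','display_panel','wood_block','masking_tape','spray_can','display_hinge']:
        print(q,[(np.round(r['xy']),round(r['p'],2)) for r in finder.search_frame(s,q)[:2]])
E
```

```text
pics
{'time_s': 0.0, 'joint_pos': array([-7.95853461e+01,  3.05585662e+00,  9.24921770e+01,  7.84888824e-05,
        8.45686016e+01, -6.81593888e+00]), 'dq': array([-0.12837931,  0.02946273, -0.05028635,  0.10279287,  0.1564579 ,
        0.06251116]), 'tau': array([-1.36506169e-03, -3.93677938e+01, -3.70177209e+01, -2.31283093e-04,
        6.94130940e-03,  6.93903985e-06]), 'tcp_pos': array([ 0.18505349, -0.59636005,  0.24707727]), 'eef_rot': array([[ 2.96217577e-01, -3.66647833e-04,  9.55120418e-01],
       [-9.55118350e-01,  2.00237735e-03,  2.96217705e-01],
       [-2.02111908e-03, -9.99997928e-01,  2.42947296e-04]]), 'ft_force': array([ 0.52721735,  0.03604331, -0.61001331]), 'wrist_torque': array([ 0.00395463, -0.04008533, -0.00399658]), 'gripper_width': 0.9965499613983031}
scene {'fx': 559.314572872093, 'fy': 559.314572872093, 'cx': 325.65649792197075, 'cy': 246.6092879174479, 'pose': array([[-0.56093167,  0.34545958, -0.75233859, -0.37801099],
       [-0.8278555 , -0.23769981,  0.50808864,  0.60285733],
       [-0.00330666,  0.90783064,  0.41932396,  0.54891355],
       [ 0.  
[... 957 characters left out ...]
., 199.]), 0.91)]
spray_can [(array([280., 265.]), 0.83)]
display_hinge [(array([311., 352.]), 0.95)]
wrist {'fx': 332.6692223644602, 'fy': 332.6692223644602, 'cx': 317.4009145953832, 'cy': 244.31952283150594, 'T_tool_cam': array([[ 9.99999903e-01,  4.40159577e-04,  4.07223597e-06,
         2.47084377e-04],
       [-1.26820551e-04,  2.96958387e-01, -9.54890413e-01,
        -1.26293399e-01],
       [-4.21513445e-04,  9.54890320e-01,  2.96958414e-01,
         7.50242596e-02],
       [ 0.00000000e+00,  0.00000000e+00,  0.00000000e+00,
         1.00000000e+00]]), 'shot': 3}
tester []
battery_pack []
pack_nose []
bail []
display_panel []
wood_block []
masking_tape []
spray_can []
display_hinge []
```

View pics/scene0.png

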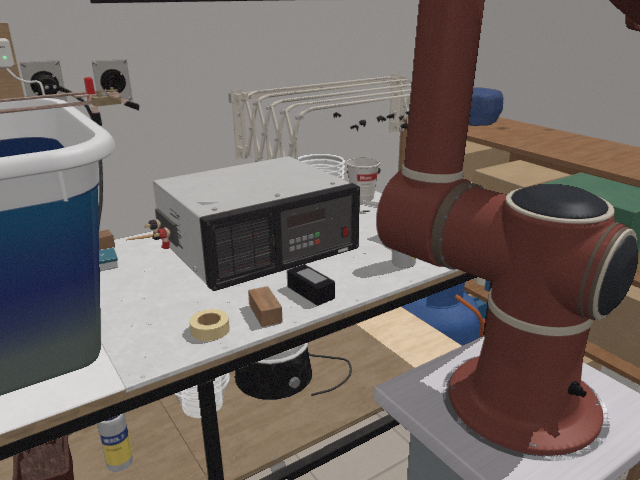

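View pics/side0.png

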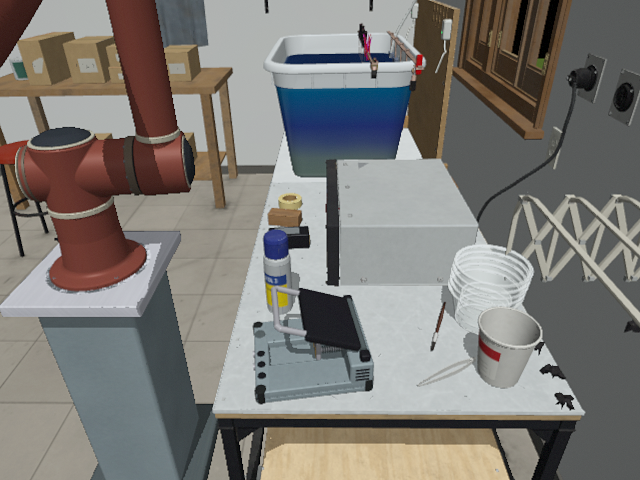

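View pics/wrist0.png

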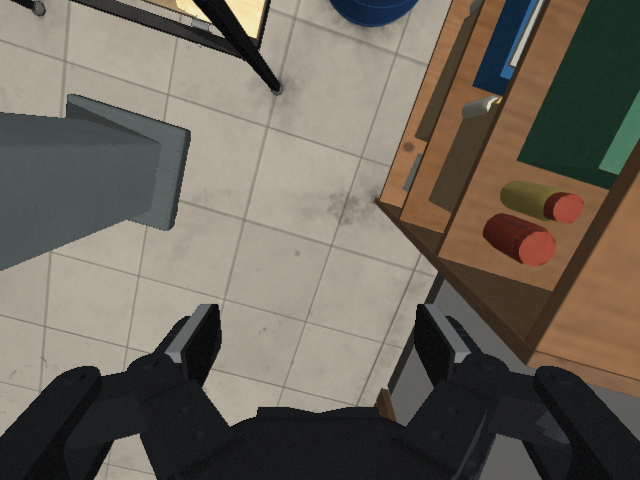

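The side view shows the tester at (311,352), with its display partly open at (325,316) and the spray can just behind it. The pack is at (297,237), next to the wood block and tape. I'll zoom in.

```bash
python3 - <<'E'
import cv2
a=cv2.imread('pics/side0.png');cv2.imwrite('pics/c1.png',cv2.resize(a[220:410,230:400],None,fx=4,fy=3.15*4/3.15*0.78,interpolation=cv2.INTER_CUBIC)[:600])
cv2.imwrite('pics/c2.png',cv2.resize(a[185:265,250:340],None,fx=7,fy=7,interpolation=cv2.INTER_CUBIC))
b=cv2.imread('pics/scene0.png');cv2.imwrite('pics/c3.png',cv2.resize(b[240:360,180:360],None,fx=4.4,fy=4.4,interpolation=cv2.INTER_CUBIC))
E
```

```text
(no output)
```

View pics/c1.png

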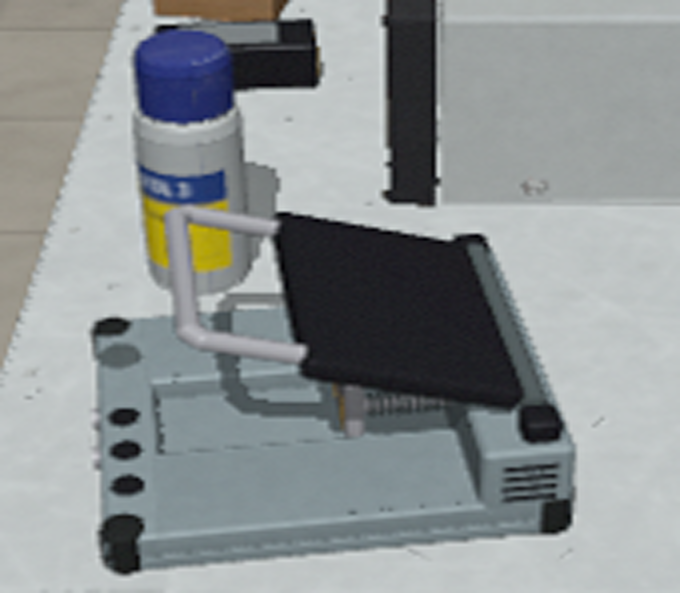

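View pics/c2.png

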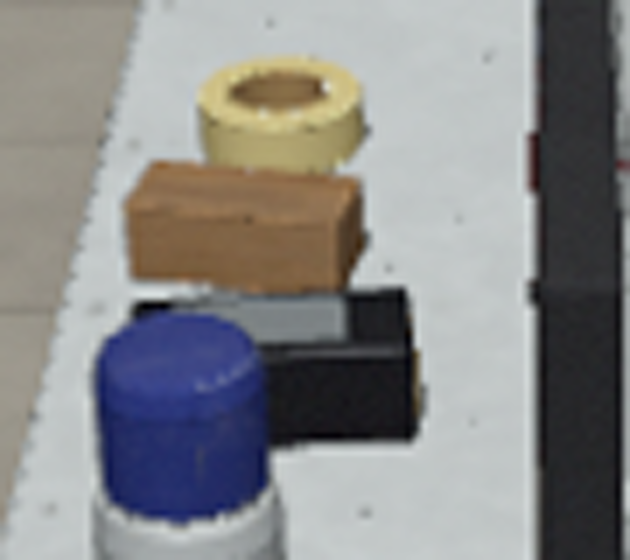

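View pics/c3.png

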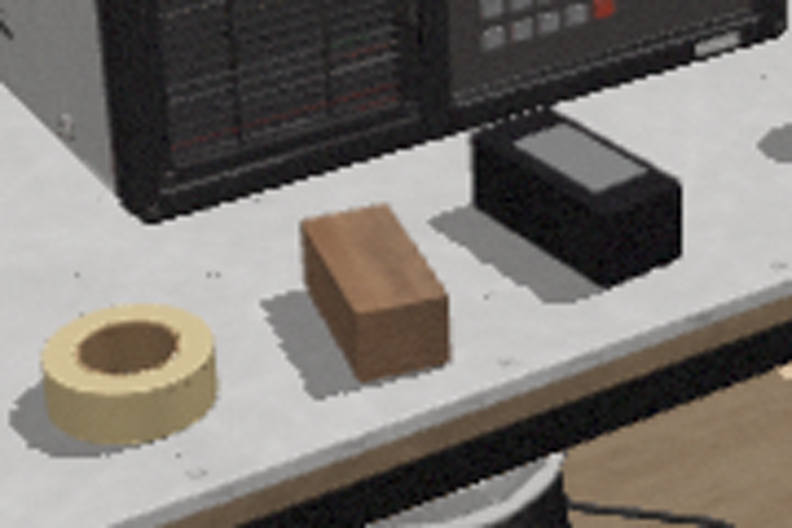

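```bash
cat >> h.py <<'E'
from scipy.optimize import least_squares
def tpts(p,L):
    c,s_=np.cos(p[2]),np.sin(p[2]);L=np.atleast_2d(np.array(L,float))
    return np.stack([p[0]+c*L[:,0]-s_*L[:,1],p[1]+s_*L[:,0]+c*L[:,1],L[:,2]],-1)
def panel(a,r,y,t=0): # r from hinge
    return [0.082-r*np.cos(a)+t*np.sin(a), y, 0.072+r*np.sin(a)+t*np.cos(a)]
E
python3 - <<'E'
from h import *
s=snapshot('side')
c=lambda u,v:(230+u/4,220+v/3.12)
for u,v,z in [(125,570,0),(570,530,0),(95,320,.026),(155,385,.026),(155,455,.012)]: print(at_z(s,c(u,v),z))
# bail rod ends & panel corners
L=[(c(155,380),[-.07,.027,.026]),(c(125,570),[-.095,-.085,0]),(c(570,530),[.095,-.085,0]),(c(97,322),[-.095,.085,.026])]
def f(p):
    R=[]
    for xy,l in L:R+=list(proj(s,tpts(p,[l]))[0]-xy)
    a=p[3]
    for xy,r,y in [(c(180,215),.145,.047),(c(187,332),.145,-.047),(c(280,215),.1,.064),(c(308,372),.1,-.064),(c(520,400),.006,-.064)]:
        R+=list(proj(s,tpts(p,[panel(a,r,y)]))[0]-xy)
    return R
r=least_squares(f,[.53,-.5,0,.5],loss='soft_l1');print(r.x,np.round(f(r.x),1))
img=s['frame'].copy();img=cv2.cvtColor(img,cv2.COLOR_RGB2BGR);K=4;img=cv2.resize(img,None,fx=K,fy=K)
def line(P,col):
    q=proj(s,tpts(r.x,P))*K
    cv2.polylines(img,[q.astype(int)],True,col,1)
for z in(0,.026):line([[x,y,z] for x,y in[(-.095,-.085),(.095,-.085),(.095,.085),(-.095,.085)]],(0,0,255))
line([[x,y,.026] for x,y in[(-.07,-.027),(.01,-.027),(.01,.027),(-.07,.027)]],(0,255,0))
a=r.x[3]
line([panel(a,q,y) for q,y in[(.006,-.064),(.1,-.064),(.1,.064),(.006,.064)]],(255,0,0))
line([panel(a,q,y) for q,y in[(.1,-.047),(.145,-.047),(.145,.047),(.1,.047)]],(255,255,0))
cv2.imwrite('pics/o1.png',img[250*4:410*4,235*4:385*4])
# pack: top corners
d=lambda u,v:(250+u/7,185+v/7)
for n,u,v,z in [('packTopFarRight',408,290,.04),('TopNearRight',412,350,.04),('TopFarLeft',135,303,.04),('blk nearR top',340,222,.034),('blk nearL',130,210,.034),('blk far R',360,180,.034),('can top c',180,345,.172)]: print(n,at_z(s,d(u,v),z))
b=snapshot('scene');e=lambda u,v:(180+u/4.4,240+v/4.4)
for n,u,v,z in [('pack rear',472,138,.04),('front right',682,182,.04),('front left',600,220,.04),('rear r',545,110,.04),('tape c',128,345,.024),('blk',303,222,.034),('blk',388,205,.034),('blk',450,295,.034),('blk',356,312,.034)]: print(n,at_z(b,e(u,v),z))
E
```

```text
[ 0.4362805  -0.40371586  0.        ]
[ 0.6167022  -0.37693209  0.        ]
[ 0.40457034 -0.24091148  0.026     ]
[ 0.43875347 -0.29633669  0.026     ]
[ 0.44201326 -0.33612764  0.012     ]
[ 0.51209396 -0.30723737  0.1512243   0.36897869] [ 0.4 -0.5 -3.4  0.9  1.3  0.   0.2 -1.8 -0.6  0.6  1.1 -0.4 -1.9  0.
 -0.7 -0.6  1.4  0.5]
packTopFarRight [0.4964122  0.10230832 0.04      ]
TopNearRight [0.49917348 0.05995418 0.04      ]
TopFarLeft [0.39962208 0.09405113 0.04      ]
blk nearR top [0.46872333 0.16533299 0.034     ]
blk nearL [0.38869645 0.17605287 0.034     ]
blk far R [0.47467931 0.19939512 0.034     ]
can top c [ 0.447581   -0.16211099  0.172     ]
pack rear [0.4813517  0.11446591 0.04      ]
front right [0.39372158 0.06040189 0.04      ]
front left [0.38568416 0.10828881 0.04      ]
rear r [0.48652825 0.07244306 0.04      ]
tape c [0.43106816 0.30366246 0.024     ]
blk [0.46499074 0.20798732 0.034     ]
blk [0.45763994 0.17078845 0.034     ]
blk [0.37721044 0.18648482 0.034     ]
blk [0.38707608 0.22410331 0.034     ]
```

View pics/o1.png

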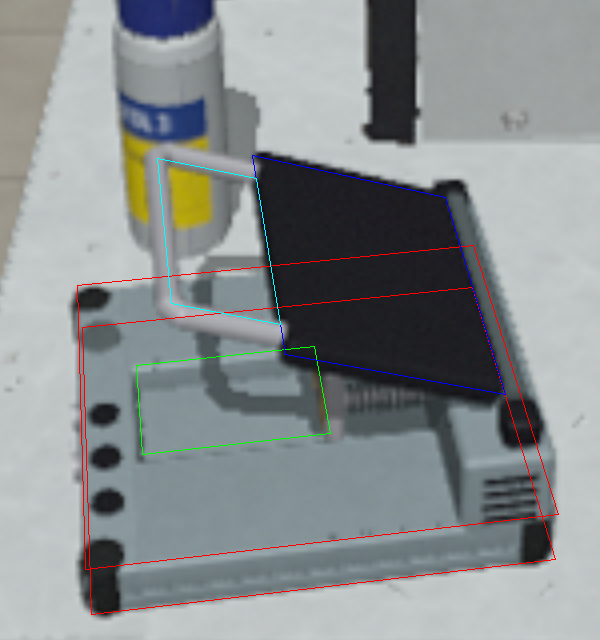

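The overlay fits well. The tester is at about (0.512, -0.307) with 8.7° of yaw, and the display is at about 0.37 rad. I'll move above the bail and refine with the wrist camera.

```bash
cat >> h.py <<'E'
def goto(P,yawdeg,n=10):
    o=env.get_obs();R=np.array(o['eef_rot']);d=R.T@(np.array(P)-o['tcp_pos'])/.05
    y0=np.degrees(np.arctan2(R[1,0],R[0,0]));t=-((yawdeg-y0+180)%360-180)/8
    print('t',o['time_s'],'tcp',np.round(o['tcp_pos'],4),'yaw',round(y0,2),'need units',np.round(d,3),'turn',round(t,3),'j',np.round(o['joint_pos'],1),'grip',round(o['gripper_width']*85.4,1),'F',np.round(o['ft_force'],1))
E
python3 - <<'E'
from h import *
goto([.46,-.315,.27],8.7)
E
```

```text
t 1.6 tcp [ 0.1852 -0.5969  0.2483] yaw -72.76 need units [-3.757 -0.434  6.92 ] turn -10.183 j [-79.6   3.   92.4   0.   84.6  -6.8] grip 85.5 F [-0.2  1.1  0.1]
```

Request:
carry_out(targets=[[-0.38, -0.04, 0.69, -1.02, 35], [-0.75, -0.09, 1.38, -2.04, 35], [-1.13, -0.13, 2.08, -3.05, 35], [-1.5, -0.17, 2.77, -4.07, 35], [-1.88, -0.22, 3.46, -5.09, 35], [-2.25, -0.26, 4.15, -6.11, 35], [-2.63, -0.3, 4.84, -7.13, 35], [-3.0, -0.35, 5.54, -8.15, 35], [-3.38, -0.39, 6.23, -9.16, 35], [-3.76, -0.43, 6.92, -10.18, 35]])

```text
time_s: 2.85
tcp_pos: [0.4608, -0.3138, 0.27]
eef_rot: [[0.988, 0.0, -0.155], [0.155, -0.0, 0.988], [0.0, -1.0, -0.0]]
ft_force: [0.4, 0.2, 0.4]
gripper_width: 0.408
```

```bash
python3 - <<'E'
from h import *
goto([.46,-.315,.27],8.7)
o=env.get_obs();s=snapshot('wrist');save(s,'w1')
import pickle;pickle.dump((o,s),open('w1.pkl','wb'))
p=[.5121,-.3072,.1512];a=.369
img=cv2.cvtColor(s['frame'],cv2.COLOR_RGB2BGR)
def line(P,col):
    q=proj(s,tpts(p,P),o); cv2.polylines(img,[q.astype(int)],True,col,1)
for z in(0,.026):line([[x,y,z] for x,y in[(-.095,-.085),(.095,-.085),(.095,.085),(-.095,.085)]],(0,0,255))
line([panel(a,q,y) for q,y in[(.006,-.064),(.1,-.064),(.1,.064),(.006,.064)]],(255,0,0))
line([panel(a,q,y) for q,y in[(.1,-.047),(.145,-.047),(.145,.047),(.1,.047)]],(255,255,0))
cv2.imwrite('pics/o2.png',img)
E
```

```text
t 2.85 tcp [ 0.4608 -0.3138  0.27  ] yaw 8.94 need units [-0.019  0.001 -0.021] turn 0.03 j [-41.9  -6.9 100.    0.   86.9 -50.9] grip 34.9 F [0.4 0.2 0.4]
```

View pics/o2.png

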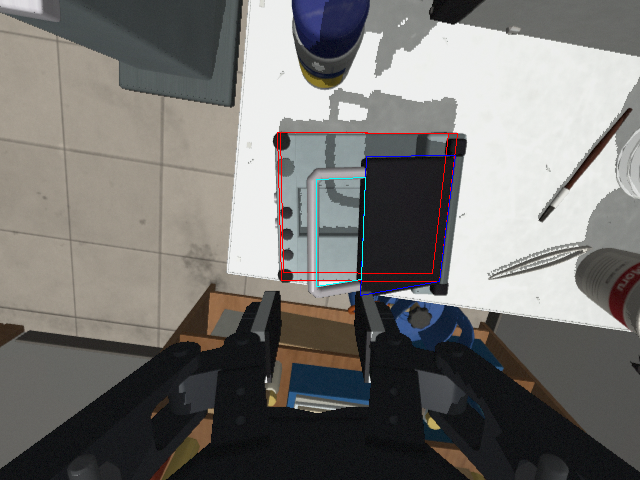

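```bash
python3 - <<'E'
import cv2
a=cv2.imread('pics/w1.png');cv2.imwrite('pics/c4.png',cv2.resize(a[120:310,265:475],None,fx=3.15,fy=3.15,interpolation=cv2.INTER_CUBIC))
E
```

```text
(no output)
```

View pics/c4.png

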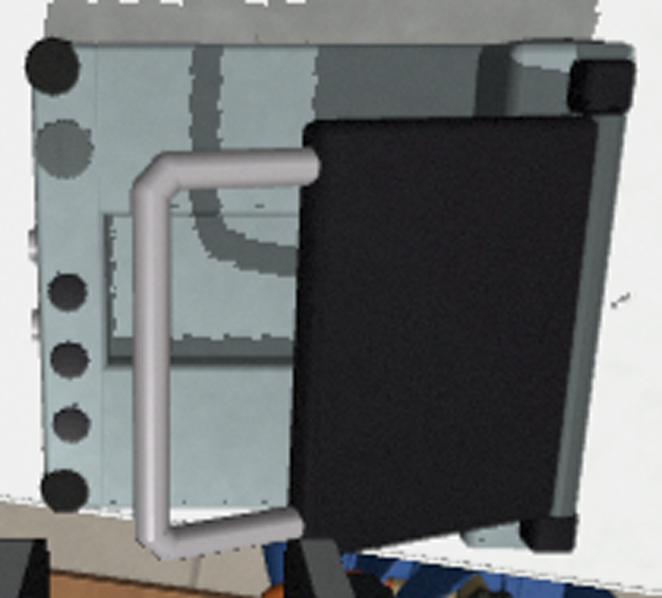

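```bash
cat > fit.py <<'E'
from h import *
import pickle
o,s=pickle.load(open('w1.pkl','rb'))
w=lambda u,v:np.array((265+u/3.15,120+v/3.15))
S=snapshot('side');c=lambda u,v:np.array((230+u/4,220+v/3.12))
W=[(w(105,213),[-.07,.027,.026]),(w(107,365),[-.07,-.027,.026]),(w(32,42),[-.095,.085,.026]),(w(45,508),[-.095,-.085,.026])]
SS=[(c(155,380),[-.07,.027,.026]),(c(125,570),[-.095,-.085,0]),(c(570,530),[.095,-.085,0])]
def f(p):
    R=[]
    for xy,l in W:R+=list(proj(s,tpts(p,[l]),o)[0]-xy)
    for xy,l in SS:R+=list(proj(S,tpts(p,[l]))[0]-xy)
    for v,(u) in [(.04,(150,215)),(-.04,(152,490))]:
        R.append((proj(s,tpts(p,[panel(p[3],.145,v)]),o)[0]-w(*u))[0])
    R+=list(proj(S,tpts(p,[panel(p[3],.145,.047)]))[0]-c(180,218))
    R+=list(proj(S,tpts(p,[panel(p[3],.145,-.047)]))[0]-c(187,330))
    return R
r=least_squares(f,[.512,-.307,.15,.37],loss='soft_l1');print(r.x,np.round(f(r.x),1))
for a in (r.x[3],): print('bail',tpts(r.x,[panel(a,.145,0)]))
E
python3 fit.py
```

```text
[ 0.50939871 -0.30790268  0.15445207  0.37123594] [ 0.8  0.5  0.9 -0.8 -0.5 -0.4  0.6  0.1 -1.2 -0.1 -5.   1.4 -0.2  0.2
  0.7  0.3 -2.2 -0.2 -0.5  0.4]
bail [[ 0.45690852 -0.31607499  0.12460128]]
```

```bash
python3 -c "
from h import *
goto([.457,-.316,.12],8.85)"
```

```text
t 2.95 tcp [ 0.4619 -0.3126  0.2702] yaw 8.98 need units [-0.11   3.004 -0.053] turn 0.016 j [-41.8  -6.9 100.    0.1  86.9 -50.8] grip 35.3 F [ 0.5 -1.   0.7]
```

Request:
carry_out(targets=[[-0.11, 0.5, -0.05, 0, 35], [-0.11, 1.0, -0.05, 0, 35], [-0.11, 1.6, -0.05, 0, 35], [-0.11, 2.2, -0.05, 0, 35], [-0.11, 2.7, -0.05, 0, 35], [-0.11, 3.0, -0.05, 0, 35], [-0.11, 3.0, -0.05, 0, 35], [-0.11, 3.0, -0.05, 0, 5], [-0.11, 3.0, -0.05, 0, 5], [-0.11, 3.0, -0.05, 0, 5]], force=40)

```text
time_s: 4.2
tcp_pos: [0.4572, -0.3167, 0.1217]
eef_rot: [[0.988, 0.002, -0.156], [0.156, -0.002, 0.988], [0.001, -1.0, -0.002]]
ft_force: [-3.3, -0.1, 3.9]
gripper_width: 0.103
```

```bash
python3 - <<'E'
from h import *
p=np.array([.5094,-.3079,.1545])
o=env.get_obs()
goto([.457,-.316,.12],8.85)
s=snapshot('wrist');save(s,'w2')
T=o['tcp_pos'];R=np.array(o['eef_rot'])
for a in np.linspace(.371,1.85,11):
    d=tpts(p,[panel(a,.145,0)])[0]-tpts(p,[panel(.371,.145,0)])[0]
    print(round(a,3),np.round(R.T@d/.05,2))
E
```

```text
t 4.2 tcp [ 0.4572 -0.3167  0.1217] yaw 8.98 need units [-0.001  0.034  0.015] turn 0.016 j [-4.24e+01  1.00e-01  1.08e+02 -0.00e+00  7.18e+01 -5.14e+01] grip 8.8 F [-3.3 -0.1  3.9]
0.371 [0. 0. 0.]
0.519 [ 0.18 -0.39 -0.  ]
0.667 [ 0.42 -0.74 -0.  ]
0.815 [ 0.71 -1.06 -0.  ]
0.963 [ 1.05 -1.33 -0.  ]
1.11 [ 1.42 -1.54 -0.01]
1.258 [ 1.81 -1.71 -0.01]
1.406 [ 2.23 -1.81 -0.01]
1.554 [ 2.66 -1.84 -0.01]
1.702 [ 3.08 -1.82 -0.01]
1.85 [ 3.5  -1.73 -0.01]
```

View pics/w2.png

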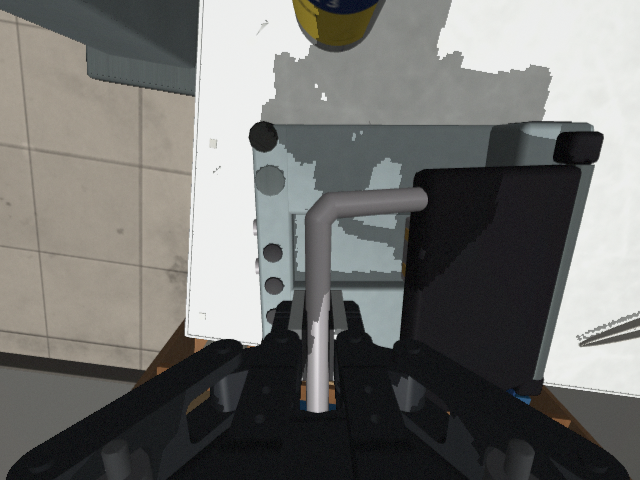

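The bail rod is between the pads. I'll lift it along the arc.

Request:
carry_out(targets=[[0.08, -0.2, 0, 0, 5], [0.18, -0.39, 0, 0, 5], [0.29, -0.57, 0, 0, 5], [0.42, -0.74, 0, 0, 5], [0.56, -0.91, 0, 0, 5], [0.71, -1.06, 0, 0, 5], [0.87, -1.2, 0, 0, 5], [1.05, -1.33, 0, 0, 5], [1.23, -1.44, 0, 0, 5], [1.42, -1.54, 0, 0, 5]], force=40)

```text
time_s: 5.5
tcp_pos: [0.5268, -0.3059, 0.201]
eef_rot: [[0.988, -0.001, -0.156], [0.156, -0.003, 0.988], [-0.001, -1.0, -0.002]]
ft_force: [-6.1, -1.8, 3.3]
gripper_width: 0.096
```

```bash
python3 - <<'E'
from h import *
p=np.array([.5094,-.3079,.1545])
o=env.get_obs()
goto([.457,-.316,.12],8.85)
s=snapshot('side');save(s,'s3')
T=o['tcp_pos'];R=np.array(o['eef_rot'])
h=tpts(p,[[.082,0,.072]])[0];d=T-h; print('angle est',np.arctan2(d[2]+.002,-(d[0]*np.cos(p[2])+d[1]*np.sin(p[2]))),np.linalg.norm(d))
for a in np.linspace(1.11,1.87,11):
    d=tpts(p,[panel(a,.145,0)])[0]-T+[0,0,-.002]
    print(round(a,3),np.round(R.T@d/.05,2))
cv2.imwrite('pics/c5.png',cv2.resize(cv2.imread('pics/s3.png')[150:420,200:420],None,fx=2.2,fy=2.2))
E
```

```text
t 5.5 tcp [ 0.5268 -0.3059  0.201 ] yaw 8.97 need units [-1.408  1.622  0.021] turn 0.015 j [-37.1   2.8  97.3  -0.2  79.9 -46. ] grip 8.2 F [-6.1 -1.8  3.3]
angle est 1.113294779869383 0.14425232671614355
1.11 [0.   0.02 0.01]
1.186 [ 0.2  -0.07  0.01]
1.262 [ 0.41 -0.14  0.01]
1.338 [ 0.62 -0.2   0.01]
1.414 [ 0.84 -0.25  0.01]
1.49 [ 1.06 -0.27  0.01]
1.566 [ 1.28 -0.28  0.01]
1.642 [ 1.5  -0.27  0.01]
1.718 [ 1.72 -0.25  0.01]
1.794 [ 1.93 -0.21  0.01]
1.87 [ 2.14 -0.15  0.01]
```

View pics/c5.png

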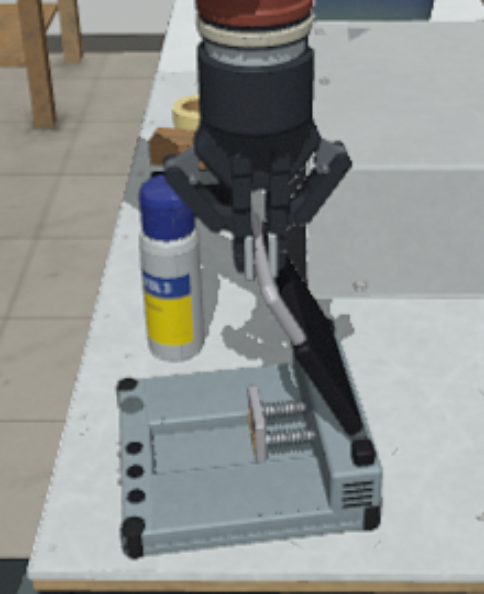

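Tracking the arc, with the rod still held. I'll continue to about 1.84.

Request:
carry_out(targets=[[0.2, -0.09, 0, 0, 5], [0.41, -0.16, 0, 0, 5], [0.62, -0.22, 0, 0, 5], [0.84, -0.26, 0, 0, 5], [1.06, -0.28, 0, 0, 5], [1.28, -0.29, 0, 0, 5], [1.5, -0.28, 0, 0, 5], [1.72, -0.26, 0, 0, 5], [1.93, -0.22, 0, 0, 5], [2.09, -0.18, 0, 0, 5]], force=40)

```text
time_s: 6.8
tcp_pos: [0.6326, -0.2894, 0.2117]
eef_rot: [[0.988, 0.004, -0.157], [0.157, -0.004, 0.988], [0.003, -1.0, -0.004]]
ft_force: [-3.5, -3.4, 4.3]
gripper_width: 0.098
```

```bash
python3 - <<'E'
from h import *
p=np.array([.5094,-.3079,.1545])
o=env.get_obs()
T=o['tcp_pos']
h=tpts(p,[[.082,0,.072]])[0];d=T-h; print('angle est',np.arctan2(d[2]+.002,-(d[0]*np.cos(p[2])+d[1]*np.sin(p[2]))),np.linalg.norm(d))
goto(T+np.array([0,0,.13]),8.97)
E
```

```text
angle est 1.8627414507682951 0.14607333462893984
t 6.8 tcp [ 0.6326 -0.2894  0.2117] yaw 9.0 need units [ 0.008 -2.6   -0.011] turn 0.004 j [-30.7  13.5  84.4  -0.1  81.8 -39.7] grip 8.4 F [-3.5 -3.4  4.3]
```

Request:
carry_out(targets=[[0, 0, 0, 0, 35], [0, 0, 0, 0, 35], [0, 0, 0, 0, 35], [0, -0.1, 0, 0, 35], [0, -0.4, 0, 0, 35], [0, -0.9, 0, 0, 35], [0, -1.4, 0, 0, 60], [0, -1.9, 0, 0, 85], [0, -2.3, 0, 0, 85], [0, -2.5, 0, 0, 85]])

```text
time_s: 8.05
tcp_pos: [0.6325, -0.2892, 0.3392]
eef_rot: [[0.988, 0.006, -0.156], [0.156, -0.005, 0.988], [0.005, -1.0, -0.006]]
ft_force: [-0.4, -0.4, -0.5]
gripper_width: 0.995
```

```bash
python3 - <<'E'
from h import *
p=np.array([.5094,-.3079,.1545])
s=snapshot('side');save(s,'s4')
K=4;img=cv2.resize(cv2.imread('pics/s4.png'),None,fx=K,fy=K)
for a,c in((1.75,(0,255,0)),(1.86,(0,0,255)),(1.95,(255,0,0))):
    q=proj(s,tpts(p,[panel(a,r,y) for r,y in[(.145,-.05),(.145,.05)]]))*K
    cv2.polylines(img,[q.astype(int)],True,c,1)
cv2.imwrite('pics/c6.png',img[220*4:370*4,290*4:400*4])
goto([.44,.083,.27],95); goto([.44,.083,.27],-85)
E
```

```text
t 8.1 tcp [ 0.6327 -0.2893  0.3399] yaw 9.0 need units [-2.65   1.33   7.965] turn -10.75 j [-30.7  10.1  76.2  -0.1  93.3 -39.7] grip 85.0 F [-0.3  0.1  1. ]
t 8.1 tcp [ 0.6327 -0.2893  0.3399] yaw 9.0 need units [-2.65   1.33   7.965] turn 11.75 j [-30.7  10.1  76.2  -0.1  93.3 -39.7] grip 85.0 F [-0.3  0.1  1. ]
```

View pics/c6.png

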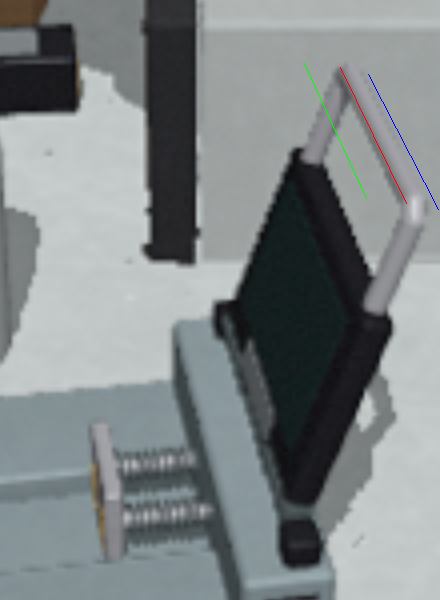

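Request:
carry_out(targets=[[-0.8, 0, 0.3, 1.17, 85], [-1.7, 0.1, 0.8, 2.35, 85], [-2.3, 0.2, 1.6, 3.52, 85], [-2.65, 0.3, 2.5, 4.7, 85], [-2.65, 0.4, 3.5, 5.87, 85], [-2.65, 0.5, 4.5, 7.05, 85], [-2.65, 0.6, 5.5, 8.22, 85], [-2.65, 0.7, 6.5, 9.4, 85], [-2.65, 0.8, 7.3, 10.57, 85], [-2.65, 0.8, 7.96, 11.75, 85]])

```text
time_s: 9.35
tcp_pos: [0.4387, 0.0844, 0.2951]
eef_rot: [[0.083, 0.005, 0.997], [-0.997, -0.005, 0.083], [0.006, -1.0, 0.004]]
ft_force: [0.2, 0.8, 0.3]
gripper_width: 0.997
```

```bash
python3 - <<'E'
from h import *
import pickle
goto([.44,.083,.3],-85)
o=env.get_obs();s=snapshot('wrist');save(s,'w5');pickle.dump((o,s),open('w5.pkl','wb'))
E
```

```text
t 9.35 tcp [0.4387 0.0844 0.2951] yaw -85.26 need units [ 0.03  -0.098  0.023] turn -0.032 j [  1.5 -24.1 111.6  -0.3  92.2  86.8] grip 85.2 F [0.2 0.8 0.3]
```

View pics/w5.png

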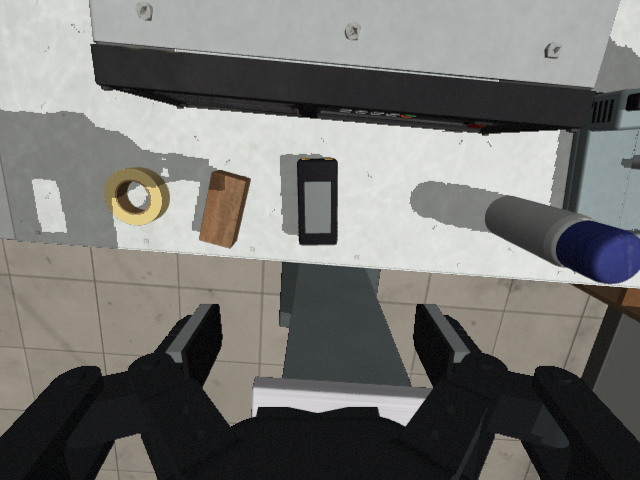

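```bash
python3 - <<'E'
import cv2
a=cv2.imread('pics/w5.png');cv2.imwrite('pics/c7.png',cv2.resize(a[145:260,190:360],None,fx=4.5,fy=4.5,interpolation=cv2.INTER_CUBIC))
E
```

```text
(no output)
```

View pics/c7.png

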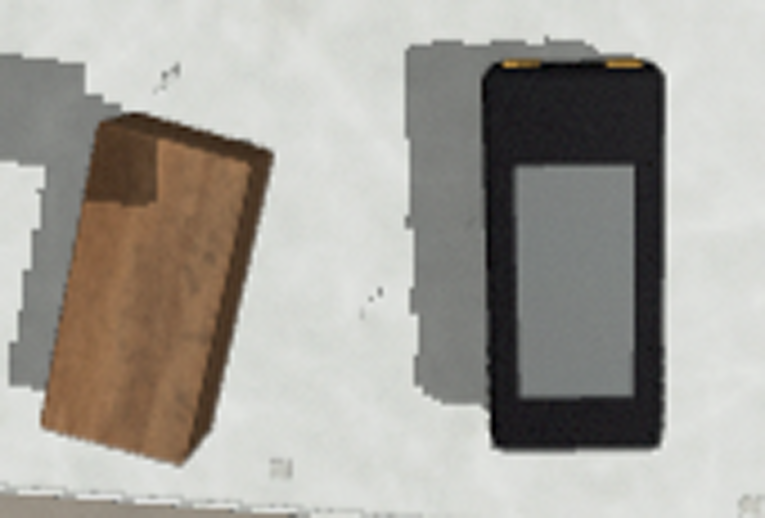

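```bash
python3 - <<'E'
from h import *
import pickle
o,s=pickle.load(open('w5.pkl','rb'))
w=lambda u,v:np.array((190+u/4.5,145+v/4.5))
P=[at_z(s,w(u,v),.04,o) for u,v in[(483,66),(663,66),(662,449),(494,449)]]
P=np.array(P);print(P);print('c',P.mean(0),'len',np.linalg.norm(P[0]-P[3]),np.linalg.norm(P[1]-P[2]),'wid',np.linalg.norm(P[0]-P[1]),np.linalg.norm(P[2]-P[3]))
d=(P[0]+P[1]-P[2]-P[3]);yaw=np.arctan2(d[1],d[0]);print('yaw',np.degrees(yaw))
B=np.array([at_z(s,w(u,v),.034,o) for u,v in[(100,120),(252,165),(183,462),(42,425)]]);print('blk',B)
c=P.mean(0)
for b in(-.026,-.03):
  g=c+b*np.array([np.cos(yaw),np.sin(yaw),0]);g[2]=.033;print(g);goto(g,np.degrees(yaw)-90)
E
```

```text
[[0.49309845 0.10934664 0.04      ]
 [0.49674771 0.06496511 0.04      ]
 [0.39803196 0.05534116 0.04      ]
 [0.39442861 0.10001795 0.04      ]]
c [0.44557668 0.08241771 0.04      ] len 0.09910984059757479 0.09918376279152462 wid 0.0445313055229434 0.04482187007891251
yaw 5.484633040247973
blk [[0.47158366 0.2054762  0.034     ]
 [0.46342623 0.16691242 0.034     ]
 [0.38210355 0.183975   0.034     ]
 [0.38953277 0.22179301 0.034     ]]
[0.41969571 0.07993267 0.033     ]
t 9.4 tcp [0.4383 0.087  0.2953] yaw -85.36 need units [ 0.095  5.245 -0.405] turn -0.105 j [  1.8 -24.1 111.6  -0.2  92.2  87.1] grip 85.2 F [0.2 1.9 0.6]
[0.41571403 0.07955035 0.033     ]
t 9.4 tcp [0.4383 0.087  0.2953] yaw -85.36 need units [ 0.096  5.245 -0.485] turn -0.105 j [  1.8 -24.1 111.6  -0.2  92.2  87.1] grip 85.2 F [0.2 1.9 0.6]
```

Request:
carry_out(targets=[[0.03, 0.8, -0.1, -0.05, 85], [0.06, 1.6, -0.3, -0.1, 85], [0.1, 2.4, -0.4, -0.1, 85], [0.1, 3.2, -0.4, -0.1, 85], [0.1, 4.0, -0.4, -0.1, 85], [0.1, 4.6, -0.4, -0.1, 85], [0.1, 5.0, -0.4, -0.1, 85], [0.1, 5.2, -0.4, -0.1, 85], [0.1, 5.2, -0.4, -0.1, 85], [0.1, 5.2, -0.4, -0.1, 70]])

```text
time_s: 10.65
tcp_pos: [0.4207, 0.0797, 0.0362]
eef_rot: [[0.095, 0.006, 0.995], [-0.995, -0.003, 0.095], [0.003, -1.0, 0.006]]
ft_force: [0.8, -0.8, -0.3]
gripper_width: 0.828
```

```bash
python3 - <<'E'
from h import *
goto([.4197,.0799,.033],-84.5)
s=snapshot('wrist');save(s,'w6')
E
```

```text
t 10.65 tcp [0.4207 0.0797 0.0362] yaw -84.55 need units [-0.006  0.064 -0.02 ] turn -0.007 j [  0.8 -11.2 127.7  -0.2  63.2  85.5] grip 70.7 F [ 0.8 -0.8 -0.3]
```

View pics/w6.png

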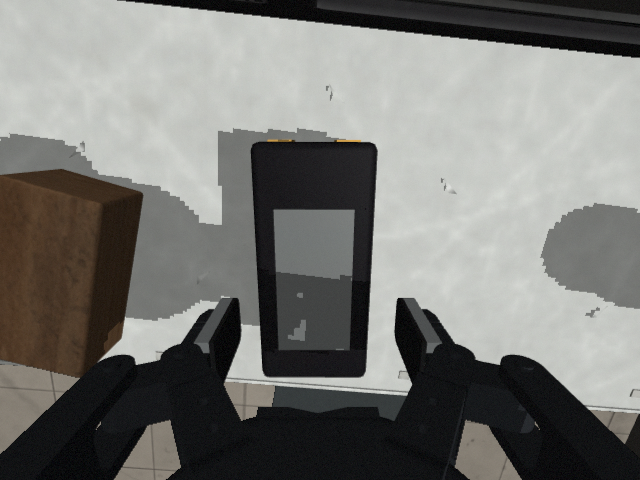

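The pack is centred between the pads with the wood block clear on the left. I'll close and lift slightly.

Request:
carry_out(targets=[[0, 0.06, 0, 0, 60], [0, 0.06, 0, 0, 45], [0, 0.06, 0, 0, 40], [0, 0.06, 0, 0, 40], [0, 0.06, 0, 0, 40], [0, 0.0, 0, 0, 40], [0, -0.3, 0, 0, 40], [0, -0.7, 0, 0, 40], [0, -1.1, 0, 0, 40], [0, -1.3, 0, 0, 40]], force=70)

```text
time_s: 11.95
tcp_pos: [0.421, 0.0798, 0.1029]
eef_rot: [[0.095, 0.009, 0.995], [-0.995, -0.003, 0.095], [0.003, -1.0, 0.009]]
ft_force: [0.3, -0.2, -3.4]
gripper_width: 0.523
```

```bash
python3 - <<'E'
from h import *
goto([.4197,.0799,.1],-84.5)
import pickle
o=env.get_obs();s=snapshot('wrist');save(s,'w7');pickle.dump((o,s),open('w7.pkl','wb'))
s=snapshot('side');save(s,'s7')
cv2.imwrite('pics/c8.png',cv2.resize(cv2.imread('pics/s7.png')[150:270,220:380],None,fx=4,fy=4))
E
```

```text
t 11.95 tcp [0.421  0.0798 0.1029] yaw -84.55 need units [-0.004  0.058 -0.025] turn -0.007 j [  0.9 -17.9 125.8  -0.2  71.6  85.5] grip 44.7 F [ 0.3 -0.2 -3.4]
```

View pics/w7.png

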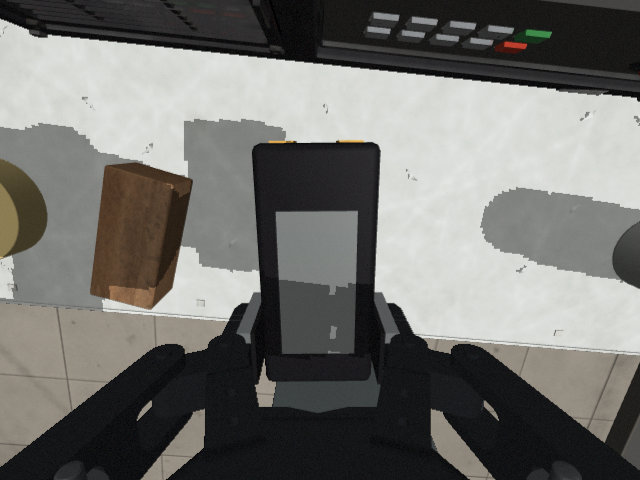

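View pics/c8.png

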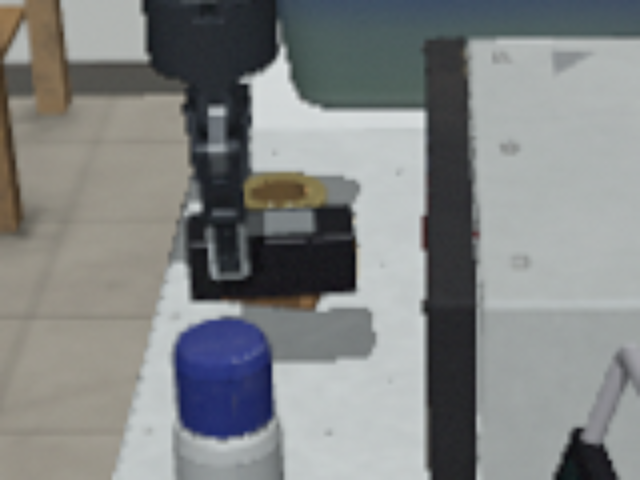

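```bash
python3 - <<'E'
from h import *
import pickle
o,s=pickle.load(open('w7.pkl','rb'))
T=np.array(o['tcp_pos']);R=np.array(o['eef_rot'])
for z in (.0035,.0055,.0075):
  Q=np.array([R.T@(at_z(s,q,T[2]+z,o)-T) for q in[(255,146),(379,146),(266,380),(371,380)]])
  print(z,np.round(Q*1000,1))
p=np.array([.5094,-.3079,.1545])
b=.0247
def tcp(xc,z): # pack centre tester x, base z
    q=tpts(p,[[xc-b,0,z+.0345]])[0];return q
for n,xc,z in [('above',-.045,.09),('pre',-.045,.031),('back',-.014,.031),('down',-.014,.012)]:
    q=tcp(xc,z);print(n,np.round(q,4));goto(q,8.85-90)
E
```

```text
0.0035 [[-21.8  -2.9  73.4]
 [ 22.4  -2.8  73.3]
 [-22.3  -3.8 -25.7]
 [ 24.1  -3.6 -25.9]]
0.0055 [[-21.4  -4.9  73.4]
 [ 22.   -4.8  73.4]
 [-22.   -5.8 -24.1]
 [ 23.7  -5.6 -24.3]]
0.0075 [[-21.1  -6.9  73.4]
 [ 21.6  -6.8  73.4]
 [-21.6  -7.8 -22.5]
 [ 23.3  -7.6 -22.6]]
above [ 0.4405 -0.3186  0.1245]
t 12.05 tcp [0.4212 0.0799 0.1028] yaw -84.55 need units [ 7.972 -0.41  -0.368] turn -0.425 j [  0.9 -17.9 125.8  -0.2  71.6  85.5] grip 44.8 F [-0.1  0.  -3.5]
pre [ 0.4405 -0.3186  0.0655]
t 12.05 tcp [0.4212 0.0799 0.1028] yaw -84.55 need units [ 7.968  0.77  -0.379] turn -0.425 j [  0.9 -17.9 125.8  -0.2  71.6  85.5] grip 44.8 F [-0.1  0.  -3.5]
back [ 0.4712 -0.3139  0.0655]
t 12.05 tcp [0.4212 0.0799 0.1028] yaw -84.55 need units [7.931 0.775 0.24 ] turn -0.425 j [  0.9 -17.9 125.8  -0.2  71.6  85.5] grip 44.8 F [-0.1  0.  -3.5]
down [ 0.4712 -0.3139  0.0465]
t 12.05 tcp [0.4212 0.0799 0.1028] yaw -84.55 need units [7.929 1.155 0.236] turn -0.425 j [  0.9 -17.9 125.8  -0.2  71.6  85.5] grip 44.8 F [-0.1  0.  -3.5]
```

The can stands on the direct route, so I'll lift the pack over it.

Request:
carry_out(targets=[[0, -0.9, 0, 0, 40], [0.2, -1.8, 0, 0, 40], [0.8, -2.6, 0, 0, 40], [1.6, -3.2, -0.1, 0, 40], [2.5, -3.4, -0.2, -0.1, 40], [3.4, -3.4, -0.3, -0.2, 40], [4.4, -3.4, -0.37, -0.3, 40], [5.4, -3.4, -0.37, -0.4, 40], [6.4, -3.4, -0.37, -0.43, 40], [7.3, -3.4, -0.37, -0.43, 40]], force=70)

```text
time_s: 13.3
tcp_pos: [0.4353, -0.2864, 0.2723]
eef_rot: [[0.154, 0.008, 0.988], [-0.988, -0.001, 0.154], [0.002, -1.0, 0.008]]
ft_force: [0.7, 0.2, -2.3]
gripper_width: 0.526
```

```bash
cat > m.py <<'E'
from h import *
p=np.array([.5094,-.3079,.1545]);b=.0245
def tcp(xc,z,y=0): return tpts(p,[[xc-b,y,z+.0345]])[0]
E
python3 - <<'E'
from m import *
for xc,z in [(-.045,.15),(-.045,.06)]: goto(tcp(xc,z),-81.15)
E
```

```text
t 13.3 tcp [ 0.4353 -0.2864  0.2723] yaw -81.16 need units [ 0.649  1.759 -0.004] turn -0.001 j [-41.7 -12.4 104.7   0.2  87.4  39.5] grip 44.9 F [ 0.7  0.2 -2.3]
t 13.3 tcp [ 0.4353 -0.2864  0.2723] yaw -81.16 need units [ 0.644  3.558 -0.018] turn -0.001 j [-41.7 -12.4 104.7   0.2  87.4  39.5] grip 44.9 F [ 0.7  0.2 -2.3]
```

Request:
carry_out(targets=[[0.3, 0, 0, 0, 40], [0.55, 0.1, 0, 0, 40], [0.65, 0.5, 0, 0, 40], [0.65, 1.0, 0, 0, 40], [0.65, 1.5, 0, 0, 40], [0.65, 2.0, 0, 0, 40], [0.65, 2.5, 0, 0, 40], [0.65, 3.0, 0, 0, 40], [0.65, 3.4, -0.02, 0, 40], [0.65, 3.55, -0.02, 0, 40]])

```text
time_s: 14.55
tcp_pos: [0.4397, -0.3174, 0.0926]
eef_rot: [[0.154, 0.005, 0.988], [-0.988, 0.001, 0.154], [-0.0, -1.0, 0.005]]
ft_force: [-0.8, -0.5, -3.6]
gripper_width: 0.52
```

```bash
python3 - <<'E'
from m import *
goto(tcp(-.045,.03),-81.15)
goto(tcp(-.014,.03),-81.15)
import pickle
o=env.get_obs();s=snapshot('wrist');save(s,'w8');pickle.dump((o,s),open('w8.pkl','wb'))
s=snapshot('side');save(s,'s8')
cv2.imwrite('pics/c9.png',cv2.resize(cv2.imread('pics/s8.png')[230:410,220:400],None,fx=3.3,fy=3.3))
E
```

```text
t 14.55 tcp [ 0.4397 -0.3174  0.0926] yaw -81.12 need units [0.027 0.561 0.013] turn 0.004 j [-43.8   0.3 110.9   0.3  68.7  37.2] grip 44.4 F [-0.8 -0.5 -3.6]
t 14.55 tcp [ 0.4397 -0.3174  0.0926] yaw -81.12 need units [0.027 0.565 0.633] turn 0.004 j [-43.8   0.3 110.9   0.3  68.7  37.2] grip 44.4 F [-0.8 -0.5 -3.6]
```

View pics/w8.png

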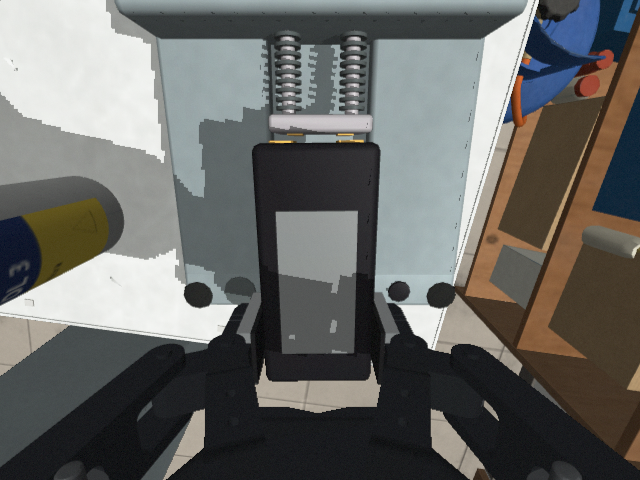

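View pics/c9.png

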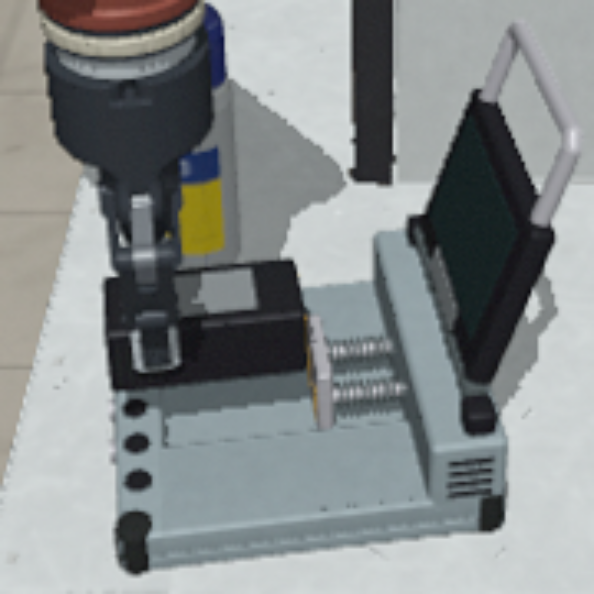

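The pack is lined up with the plate and about 1.5 mm off sideways, which I'll correct while lowering and pushing.

Request:
carry_out(targets=[[0.03, 0.2, 0, 0, 40], [0.03, 0.4, 0, 0, 40], [0.03, 0.53, 0, 0, 40], [0.03, 0.56, 0.0, 0, 40], [0.03, 0.56, 0.15, 0, 40], [0.03, 0.56, 0.3, 0, 40], [0.03, 0.56, 0.45, 0, 40], [0.03, 0.56, 0.58, 0, 40], [0.03, 0.56, 0.65, 0, 40], [0.03, 0.56, 0.65, 0, 40]], force=90)

```text
time_s: 15.9
tcp_pos: [0.4712, -0.3147, 0.0656]
eef_rot: [[0.154, 0.001, 0.988], [-0.988, 0.0, 0.154], [-0.0, -1.0, 0.001]]
ft_force: [-8.8, -1.6, -1.2]
gripper_width: 0.512
```

```bash
python3 - <<'E'
from m import *
goto(tcp(-.014,.03),-81.15)
goto(tcp(-.016,.012),-81.15)
import pickle
o=env.get_obs();s=snapshot('wrist');save(s,'w9');pickle.dump((o,s),open('w9.pkl','wb'))
s=snapshot('side');save(s,'s9')
cv2.imwrite('pics/c10.png',cv2.resize(cv2.imread('pics/s9.png')[230:410,220:400],None,fx=3.3,fy=3.3))
E
```

```text
t 15.9 tcp [ 0.4712 -0.3147  0.0656] yaw -81.12 need units [-0.016  0.021  0.006] turn 0.004 j [-4.130e+01  5.700e+00  1.081e+02  1.000e-01  6.610e+01  3.980e+01] grip 43.7 F [-8.8 -1.6 -1.2]
t 15.9 tcp [ 0.4712 -0.3147  0.0656] yaw -81.12 need units [-0.016  0.381 -0.034] turn 0.004 j [-4.130e+01  5.700e+00  1.081e+02  1.000e-01  6.610e+01  3.980e+01] grip 43.7 F [-8.8 -1.6 -1.2]
```

View pics/w9.png

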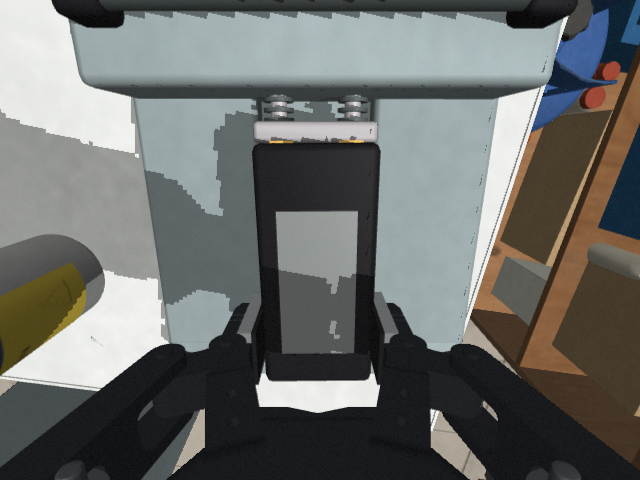

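View pics/c10.png

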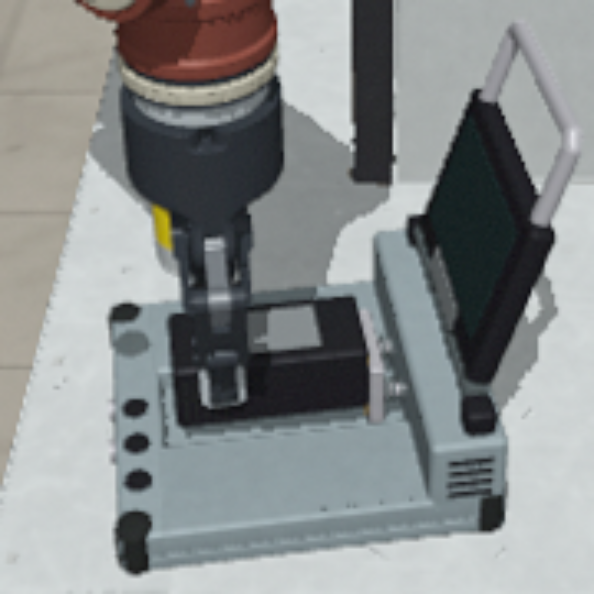

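Push force is 8.8 N, the pack tail is clear of the stop, and plate and pack are aligned. Now I'll lower it onto the floor.

Request:
carry_out(targets=[[-0.01, 0.05, 0, 0, 40], [-0.01, 0.1, 0, 0, 40], [-0.01, 0.15, 0, 0, 40], [-0.01, 0.2, 0, 0, 40], [-0.01, 0.25, 0, 0, 40], [-0.01, 0.29, 0, 0, 40], [-0.01, 0.33, 0, 0, 40], [-0.01, 0.36, 0, 0, 40], [-0.01, 0.37, 0, 0, 40], [-0.01, 0.37, 0, 0, 40]])

```text
time_s: 17.25
tcp_pos: [0.4703, -0.3152, 0.0479]
eef_rot: [[0.154, -0.002, 0.988], [-0.988, -0.001, 0.154], [0.001, -1.0, -0.002]]
ft_force: [-8.7, -2.0, 1.9]
gripper_width: 0.518
```

```bash
python3 - <<'E'
from m import *
goto(tcp(-.019,.012),-81.15)
s=snapshot('side');save(s,'s10')
cv2.imwrite('pics/c11.png',cv2.resize(cv2.imread('pics/s10.png')[290:410,240:400],None,fx=4.9,fy=4.9,interpolation=cv2.INTER_CUBIC))
E
```

```text
t 17.25 tcp [ 0.4703 -0.3152  0.0479] yaw -81.15 need units [-0.024  0.028 -0.074] turn 0.0 j [-4.130e+01  7.200e+00  1.085e+02 -1.000e-01  6.440e+01  3.990e+01] grip 44.3 F [-8.7 -2.   1.9]
```

View pics/c11.png

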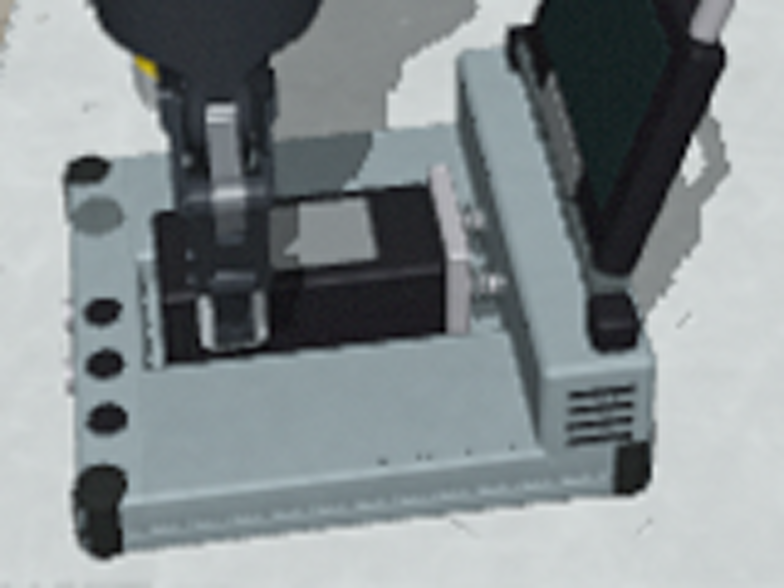

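Request:
carry_out(targets=[[-0.01, 0.02, -0.02, 0, 40], [-0.01, 0.04, -0.05, 0, 40], [-0.01, 0.05, -0.08, 0, 40], [-0.01, 0.05, -0.08, 0, 40], [-0.01, 0.05, -0.08, 0, 45], [-0.01, 0.05, -0.08, 0, 55], [-0.01, 0.05, -0.08, 0, 65], [-0.01, 0.0, -0.08, 0, 70], [-0.01, 0.0, -0.08, 0, 70], [-0.01, 0.0, -0.08, 0, 70]])

```text
time_s: 18.55
tcp_pos: [0.4664, -0.3153, 0.0481]
eef_rot: [[0.154, -0.002, 0.988], [-0.988, -0.001, 0.154], [0.001, -1.0, -0.002]]
ft_force: [0.3, -0.3, -1.1]
gripper_width: 0.818
```

```bash
python3 - <<'E'
from m import *
goto(tcp(-.019,.012),-81.15)
s=snapshot('side');save(s,'s11')
cv2.imwrite('pics/c12.png',cv2.resize(cv2.imread('pics/s11.png')[290:410,240:400],None,fx=4.9,fy=4.9,interpolation=cv2.INTER_CUBIC))
s=snapshot('wrist');save(s,'w11')
E
```

```text
t 18.55 tcp [ 0.4664 -0.3153  0.0481] yaw -81.14 need units [-0.015  0.031  0.003] turn 0.001 j [-4.160e+01  6.800e+00  1.089e+02 -1.000e-01  6.430e+01  3.960e+01] grip 69.9 F [ 0.3 -0.3 -1.1]
```

View pics/c12.png

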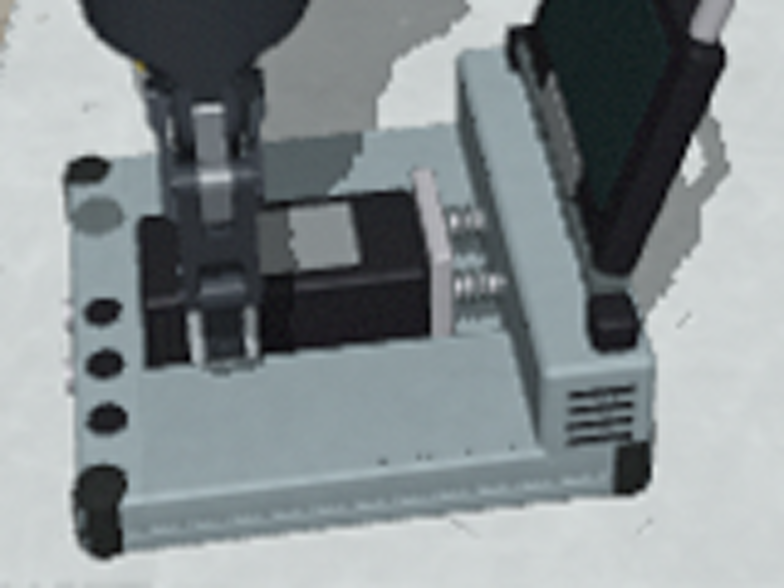

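View pics/w11.png

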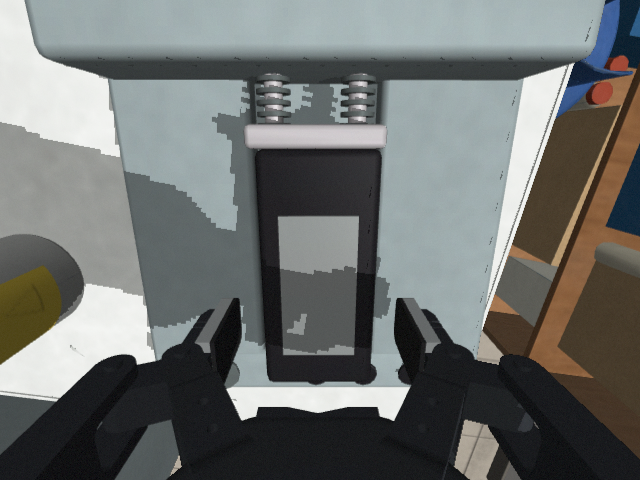

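The pack is released and sits against the stop. I'll rise and check.

Request:
carry_out(targets=[[0, -0.2, 0, 0, 75], [0, -0.6, 0, 0, 75], [0, -1.1, 0, 0, 75], [0, -1.6, 0, 0, 75], [0, -2.1, 0, 0, 75], [0, -2.6, 0, 0, 75], [0, -3.1, 0, 0, 75], [0, -3.4, 0, 0, 75], [0, -3.6, 0, 0, 75], [0, -3.6, 0, 0, 75]])

```text
time_s: 19.9
tcp_pos: [0.4667, -0.3153, 0.2286]
eef_rot: [[0.154, -0.001, 0.988], [-0.988, -0.002, 0.154], [0.002, -1.0, -0.001]]
ft_force: [0.9, 0.1, 0.1]
gripper_width: 0.877
```

```bash
python3 - <<'E'
from m import *
import pickle
o=env.get_obs();s=snapshot('wrist');S=snapshot('side');print(o['tcp_pos'])
pickle.dump((o,s,S),open('w12.pkl','wb'))
box=lambda z:[[x,y,z] for x,y in[(-.07,-.023),(.03,-.023),(.03,.023),(-.07,.023)]]
save(s,'w12');save(S,'s12')
for n,ss,oo,K,cr in(('c13',S,None,5,(250,400,240,400)),('c14',s,o,3,(60,260,200,440))):
    img=cv2.resize(cv2.cvtColor(ss['frame'],cv2.COLOR_RGB2BGR),None,fx=K,fy=K,interpolation=cv2.INTER_CUBIC)
    def line(P,col): cv2.polylines(img,[((proj(ss,tpts(p,P),oo)+.5)*K).astype(int)],True,col,1)
    line(box(.052),(0,0,255)); line([[x,y,.026] for x,y in[(-.095,-.085),(.095,-.085),(.095,.085),(-.095,.085)]],(0,255,0))
    for a,c in((1.83,(255,255,0)),(1.9,(255,0,255))): line([panel(a,.145,.047),panel(a,.145,-.047)],c)
    cv2.imwrite(f'pics/{n}.png',img[cr[0]*K:cr[1]*K,cr[2]*K:cr[3]*K][:600,:800])
E
```

```text
[ 0.46674091 -0.31527323  0.2286117 ]
```

View pics/c13.png

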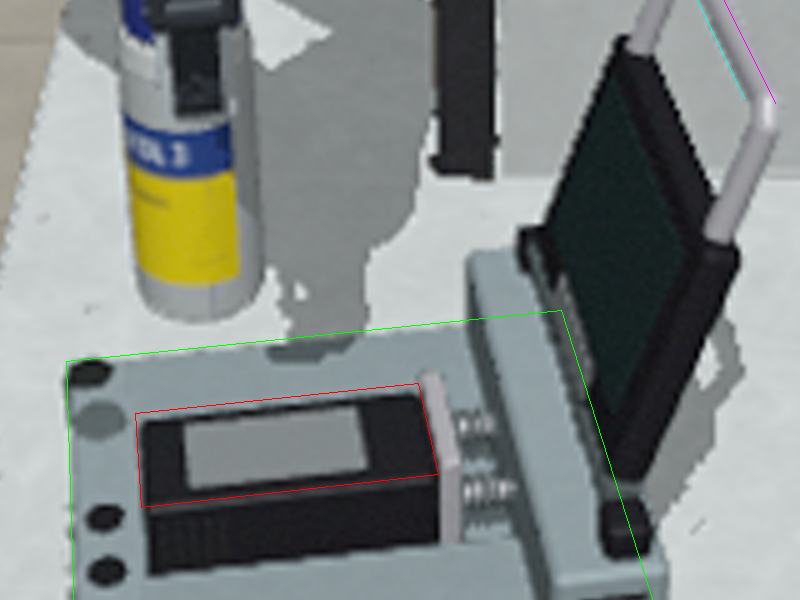

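View pics/c14.png

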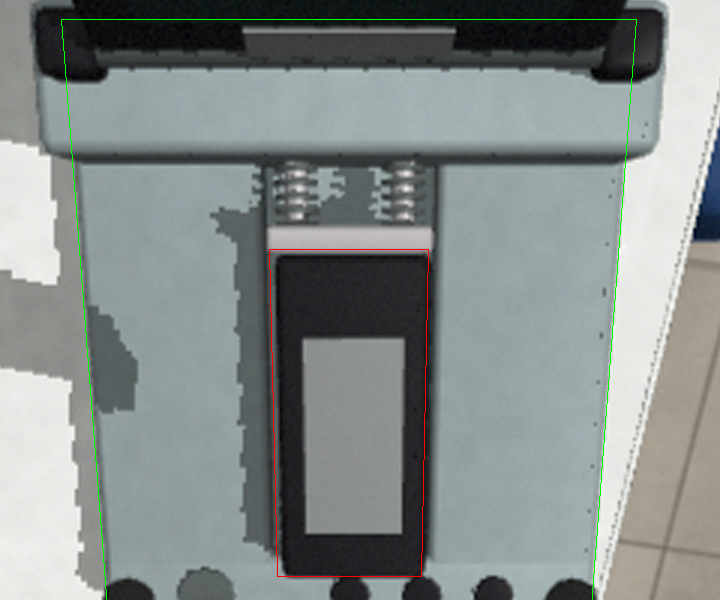

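Pack outline matches the seated model within about 2 mm, it lies flat against plate and stop, the display is at about 1.87 rad, and nothing touches the robot. I'll hand it in.

```bash
python3 -c "
from station import env
print(env.finish_job()); print(env.get_obs()['time_s'])"
```

```text
the job is handed in; nothing more can be done
None
the job is handed in; nothing more can be done
```

The tester is set up and the job is handed in, about 20 s into the 64 s allowed. No verdict was reported, so the results below come from my own last checks.

- **Display:** I gripped the bail and took it round its arc. By arm pose and side image it rests at about 1.87 rad, against a target of 1.83 and an allowed 1.68–1.98.
- **Pack:** I lifted it over the spray can, pushed the plate back with it (8.8 N) and lowered it into the bay, brass end to the rear. After release it slid forward to the stop.
- **Fit:** In the last side and wrist images the pack's top outline matched the seated position to within about 2 mm. One far edge in the side view looked up to 3 mm off, which I put down to the rounded edge. It lies flat between plate and stop, so the plate should be about 20 mm back; I did not measure that directly.
- **Bystanders:** I saw no sign that the wood block, tape or can had shifted, but I did not re-measure their positions at the end. The gripper was clear of everything, at 0.23 m height with almost no wrist force.

Apart from that far edge, no check failed or disagreed.

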